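# Give three model houses back their own roofs

### The job

The freshly painted roofs of the three model houses are all on the wrong houses. Park one on the empty drying easel, resting square on its slope by the ledge, and then change them round until each roof sits on the house with the door and doorstep of its own colour: flat on the sloping walls, square and centred, with its lower edge inside the ledge and no more than about a centimetre from it. Never lay a roof on the bench or drop it, and do not knock over the glue bottle or the paint jar.

Things in the scene. Friction and masses are not known exactly. Their poses are not given: they have to be found in the camera images.
- red_roof: Loose red model roof, 90 g: board 120 (down slope) x 112 x 8 mm with a white upright chimney, 24 x 24 mm, its top 65 mm above the origin, faces along x and y. Origin: centre of the board's underside, below the chimney and the centre of mass. z up when seated; the board falls 20 deg towards its +x; y across the slope. Grip the chimney from above, 42 mm above the origin, closing along y.
- green_roof: Loose green model roof, 90 g: board 120 (down slope) x 112 x 8 mm with a white upright chimney, 24 x 24 mm, its top 65 mm above the origin, faces along x and y. Origin: centre of the board's underside, below the chimney and the centre of mass. z up when seated; the board falls 20 deg towards its +x; y across the slope. Grip the chimney from above, 42 mm above the origin, closing along y.
- blue_roof: Loose blue model roof, 90 g: board 120 (down slope) x 112 x 8 mm with a white upright chimney, 24 x 24 mm, its top 65 mm above the origin, faces along x and y. Origin: centre of the board's underside, below the chimney and the centre of mass. z up when seated; the board falls 20 deg towards its +x; y across the slope. Grip the chimney from above, 42 mm above the origin, closing along y.
- red_house: Fixed white model house, 100 x 100 mm, red door and red doorstep slab (66 x 104 mm, centre 83 mm to +x). Origin: centre, on the bench; z up. Wall tops fall 20 deg to +x, ending at a ledge 12 mm above the slope. A roof touching the ledge has its origin at house x 0, z 95 mm, axes parallel; g mm up-slope: x -0.94g, z 95+0.34g. Wears a wrong roof at the start.
- green_house: Fixed white model house, 100 x 100 mm, green door and green doorstep slab (66 x 104 mm, centre 83 mm to +x). Origin: centre, on the bench; z up. Wall tops fall 20 deg to +x, ending at a ledge 12 mm above the slope. A roof touching the ledge has its origin at house x 0, z 95 mm, axes parallel; g mm up-slope: x -0.94g, z 95+0.34g. Wears a wrong roof at the start.
- blue_house: Fixed white model house, 100 x 100 mm, blue door and blue doorstep slab (66 x 104 mm, centre 83 mm to +x). Origin: centre, on the bench; z up. Wall tops fall 20 deg to +x, ending at a ledge 12 mm above the slope. A roof touching the ledge has its origin at house x 0, z 95 mm, axes parallel; g mm up-slope: x -0.94g, z 95+0.34g. Wears a wrong roof at the start.
- easel: Fixed, empty drying easel, mid-brown wood, cork top, 130 x 124 mm. Origin: centre, on the bench; z up. Its top falls 20 deg to +x, ending at a ledge 12 mm above the slope. A roof touching the ledge has its origin at easel x 0, z 80 mm, axes parallel; g mm up-slope: x -0.94g, z 80+0.34g.
- glue_bottle: Loose white glue bottle with an orange cap, 54 mm across, 145 mm tall, standing; origin at the centre of its underside, z up. Must stay standing.
- paint_jar: Loose brown glass paint jar with a black lid, 60 mm across, 70 mm tall, standing; origin at the centre of its underside, z up. Must stay standing.

How it is judged:
By the outcome, as a careful person would: the job done as asked, in the order asked, and still so for the second after the job is handed in, with the robot touching nothing.
It also fails if it takes over 122 s, if anything falls off the work surface, if the arm or the gripper's body presses on something with over 40 N, if the wrist force passes 120 N, or if a joint passes its speed limit or range.

### The arm

A 6-joint arm with a two-finger parallel gripper is mounted at the origin on the work surface. World frame = base frame: x ahead of the robot, y to its left, z up, the work surface at z = 0. Lengths are in mm, angles in rad, forces in N, time in s.
With the tool pointing down it reaches from about 400 to 925 mm from the base axis. Payload 12.5 kg.
Tool frame: the origin (TCP) lies at the centre of the arm's flange, where the gripper is bolted on; the fingertips stand 190 mm ahead of it and the grasp point (between the pads) lies 171 mm ahead of it; z points along the fingers, y is the line along which they close (so a half turn about z gives the same grasp; the last joint's range is limited). The gripper opens to 95 mm and grips with 3 to 60 N. Pads are 20 mm wide; open, the fingers measure 119 mm over their backs; the gripper's body (75 mm by 180 mm) begins 59 mm behind the grasp point.
Start: joints at [1.043, 0.491, 1.559, -0, 1.092, -0.106], TCP at [255.854, 570.231, 404.761] pointing down, gripper open.
Joint ranges: [-3.1, 3.1], [-0.84, 2.19], [0.05, 2.79], [-1.13, 4.28], [0.06, 2.93], [-2.69, 2.69]. Speed limits (rad/s): [2.22, 2.22, 2.79, 3.14, 3.14, 3.14].

### API

Orientations are given as [roll, pitch, yaw] about the fixed x, y, z axes, in that order (R = Rz(yaw) Ry(pitch) Rx(roll)).
In Python, from cell import env, read_camera, search_frame, cut_out gives the robot as it stands. The module is installed in compiled form; this text tells all that it offers.
- The arm moves only by the tool move_arm, never from a script. Its argument "commands" is a list of rows, each a list of 3 entries, a list of its own where there are three numbers: the shift along the world's x, y, z normalised to -1 to 1, where 1 is 0.03 m, then the turn about the world's z normalised to -1 to 1, where 1 is 0.08 rad, then the opening, from -1 (shut) to 1 (fully open), so that 0 is half open. A call has 1 to 20 rows; each row shifts and turns the commanded pose from where the row before left it; what a row does not reach is not made up. A row lasts 1/12 s, in which the tool goes at most 41.7 mm and 7.16 degrees, less where a joint would pass 70% of its speed; a pose out of reach is approached as far as the arm can. A call with a number of a shift or a turn outside -1 to 1 is refused whole. A call with a gripper value outside its range is refused whole. The fingers move at their own pace and stop on an object; the grip force is fixed at half the most. Time passes only in rows, so rows that do not move let the fingers close. It gives the time, the measured TCP pose, the force, the opening and the grip force at its end, in the units of the state.
- env.state(): the state, without advancing time (a new reading comes with each control period).
- read_camera(name): name is "scene" or "top" or "wrist"; returns a dict with "image" (480x640x3 uint8, red, green, blue), "fx", "fy", "cx", "cy" (pixels), "rvec" (rotation vector, rad) and "tvec" (3), from world to camera coordinates, as OpenCV has them. Camera axes: x right, y down, z forward; pixel columns grow to the right and rows downward; lengths in mm; the calibration is good to about 2 mm. A picture is of the moment at which its call begins. There is no depth.
- env.job_done(): hands the job in; it is judged then, once.
Trained networks look in a picture, given as the dict that the camera call returned (one of the last four; its "shot" number tells which), for a name from the list of things; names that differ only in an ending like _2 or _b are one class to them, and where a whole thing is asked for, a point or a joint stands for the part that bears it (a point fixed in the world has none). Each returns a list of dicts, best first, with "confidence" (0 to 1); they miss things now and then, are a little off and sometimes report something else, mostly with a low value. They report only what shows in the picture. A call takes as long as a camera call.
- search_frame(thing, picture): "at" ([column, row] in pixels, amid what is visible of it).
- cut_out(thing, picture): "region" (480x640 bool, what is visible of it) and "at" ([column, row] in pixels, amid what is visible of it).
The state is a dict: "t": time; "joints": joint angles; "qvel": joint speeds; "tau": joint torques, N m; "eef_pos": TCP position; "tcp_rot": TCP orientation; "ft_force": force on the tool from outside, world axes, zero at the start; "moment": the same for the moment, N m; "opening": opening from 0.0 (shut) to 1.0 (fully open); "grip_force": force on a finger pad.
Only numpy, scipy, OpenCV 4.12 (cv2) and the standard library are available. Lean on these libraries where they do the work, as an engineer would, in place of code of your own. Each camera call takes 0.05 s, during which the arm holds its last target. There are 200 camera calls.

## Working session

There is one attempt and no reset: what is moved stays moved. The work goes in short steps, Python scripts to look and compute and a tool call to move; the robot and the scene stay as the last step left them, time stands still between calls to the robot, and variables do not carry over. Pictures are saved under pics/ and viewed, at most 14 in all, crops included, and the job is handed in when it is done.

Besides the shell and the picture viewer there is one more tool, called after ">>>" in YAML: its name, and indented under it one key for each argument. move_arm: Moves the arm, as the interface text tells. Its arguments: {"type":"object","properties":{"commands":{"type":"array","items":{"type":"array"}}},"required":["commands"]}

```bash
mkdir -p pics; python3 - <<'E'
from cell import env, read_camera, search_frame, cut_out
import cv2
s=env.state();print({k:s[k] for k in('t','eef_pos','tcp_rot','opening')})
for n in('top','scene'):
    p=read_camera(n);cv2.imwrite(f'pics/{n}0.png',p['image'][:,:,::-1]);print(n,p['fx'],p['cx'],p['cy'],p['rvec'],p['tvec'])
    for t in 'red_roof green_roof blue_roof red_house green_house blue_house easel glue_bottle paint_jar'.split():
        print(t,[(x['at'],round(x['confidence'],2)) for x in search_frame(t,p)][:2])
E
```

```text
{'t': 0.0, 'eef_pos': array([255.80484433, 570.2106857 , 404.15188046]), 'tcp_rot': array([-3.14048793e+00, -1.40742896e-04,  2.71979296e+00]), 'opening': 0.9979294781920937}
top 527.3447240640652 323.69952707911807 241.57985867310643 [ 2.2045779  -2.15433206  0.09463717] [ -32.87418666  598.18316532 1007.37018115]
red_roof []
green_roof [([358.9, 262.8], 0.84)]
blue_roof [([498.7, 337.3], 0.73)]
red_house [([260.3, 236.8], 0.69)]
green_house [([151.2, 269.6], 0.56)]
blue_house [([369.5, 222.1], 0.82)]
easel [([259.9, 238.4], 0.58)]
glue_bottle [([145.1, 173.8], 0.56)]
paint_jar [([485.1, 186.1], 0.74)]
scene 491.71959649292455 321.18363716396556 244.58687067682976 [ 1.19288356  2.38706532 -0.89457227] [ 346.0177249  -293.2573432  1504.67421281]
red_roof [([475.7, 275.8], 0.96)]
green_roof [([296.0, 215.0], 0.63)]
blue_roof []
red_house [([245.5, 179.7], 0.72)]
green_house [([454.1, 319.4], 0.69)]
blue_house [([286.5, 249.6], 0.69)]
easel [([352.7, 285.3], 0.61)]
glue_bottle [([415.3, 370.3], 0.86)]
paint_jar [([181.5, 229.5], 0.89)]
```

View pics/top0.png

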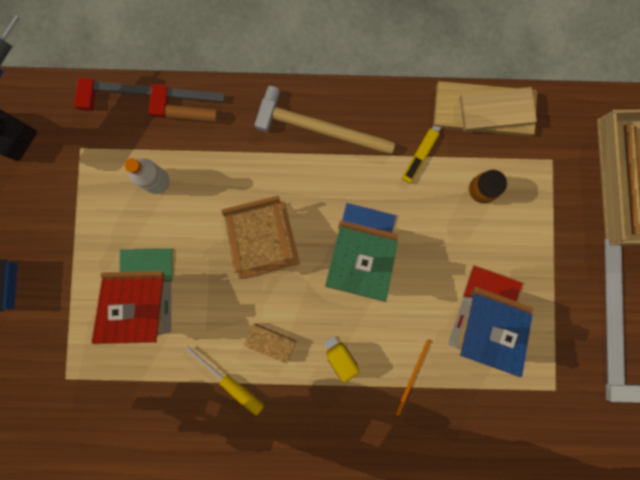

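View pics/scene0.png

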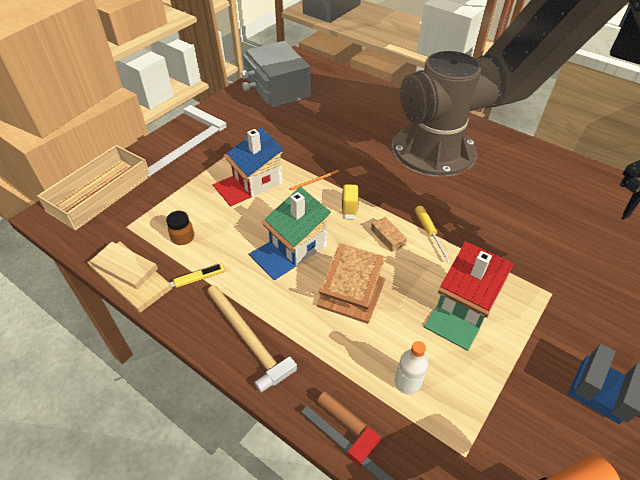

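```bash
cat > h.py <<'E'
import numpy as np, cv2
from scipy.optimize import minimize
from cell import env, read_camera, search_frame, cut_out
S=20*np.pi/180
U=4
def shot(n):
    p=read_camera(n); p['n']=n; p['K']=np.array([[p['fx'],0,p['cx']],[0,p['fy'],p['cy']],[0,0,1.]]); p['hsv']=cv2.cvtColor(p['image'],cv2.COLOR_RGB2HSV); return p
def proj(p,X): return cv2.projectPoints(np.float64(X),np.float64(p['rvec']),np.float64(p['tvec']),p['K'],None)[0][:,0]
def ray(p,uv,z):
    R=cv2.Rodrigues(np.float64(p['rvec']))[0]; c=-R.T@np.ravel(p['tvec']); d=R.T@np.linalg.inv(p['K'])@np.r_[uv,1]
    return c+d*(z-c[2])/d[2]
def box(x0,x1,y0,y1,z0,z1): return np.array([[x,y,z] for x in(x0,x1) for y in(y0,y1) for z in(z0,z1)],float)
TILT=cv2.Rodrigues(np.array([0,S,0]))[0]
BOARD=box(-60,60,-56,56,0,8)@TILT.T
CHIM=box(-12,12,-12,12,5,65)
def place(P,x,y,yaw,z):
    c,s=np.cos(yaw),np.sin(yaw); return P@np.array([[c,-s,0],[s,c,0],[0,0,1]]).T+[x,y,z]
def hull(p,X):
    m=np.zeros((480*U,640*U),np.uint8); h=cv2.convexHull(np.float32((proj(p,X)+.5)*U))
    cv2.fillConvexPoly(m,np.int32(np.round(h)),1); return m
def colour(p,c,seed,smin=110):
    H,Sa,V=cv2.split(p['hsv'])
    m={'red':(H<8)|(H>172),'green':(H>50)&(H<95),'blue':(H>97)&(H<130)}[c]&(Sa>smin)&(V>25)
    n,l=cv2.connectedComponents(m.astype(np.uint8),connectivity=4)
    x,y=map(int,np.round(seed)); w=l[max(0,y-12):y+13,max(0,x-12):x+13]; w=w[w>0]
    k=np.bincount(w).argmax(); return (l==k).astype(np.uint8)
def up(m): return cv2.resize(m*255,None,fx=U,fy=U,interpolation=cv2.INTER_LINEAR)>127
def fit(views,shape,ign,x0,zf):
    """views: [(p,mask)], ign: fn(x)->list of (hull points) ignored; IoU fit"""
    ms=[(p,up(m)) for p,m in views]
    def cost(x):
        t=0
        for p,m in ms:
            a=hull(p,place(shape,*x[:3],zf)).astype(bool); k=np.ones_like(a)
            for X in ign(x): k&=~hull(p,X).astype(bool)
            t+=1-(a&m&k).sum()/max(1,((a|m)&k).sum())
        return t/len(ms)
    best=None
    x=np.array(x0,float)
    for st in(15,5):
        sx=np.vstack([x]+[x+np.eye(3)[i]*[st,st,st/60][i] for i in range(3)])
        r=minimize(cost,x,method='Nelder-Mead',options=dict(initial_simplex=sx,xatol=.05,fatol=1e-4,maxiter=90)); x=r.x
    return x,r.fun
E
cat > a.py <<'E'
from h import *
T,Sc=shot('top'),shot('scene')
seeds={'green':('red',(140,310),(475,283),(146,263),(450,325)),'blue':('green',(345,265),(310,222),(369,216),(272,259)),'red':('blue',(485,330),(240,152),(495,282),(228,190))}
SLAB=box(50,116,-52,52,0,4)
out={}
for h,(r,rt,rs,st,ss) in seeds.items():
    g=ray(T,rt,100); f=ray(T,st,2); yaw=np.arctan2(*(f-g)[1::-1])
    for vs in ([(T,rt)],[(Sc,rs)],[(T,rt),(Sc,rs)]):
        v=[(p,colour(p,r,s)) for p,s in vs]
        x,c=fit(v,BOARD,lambda x:[place(CHIM,*x[:3],95)],[g[0],g[1],yaw],95)
        print(h,'house,',r,'roof',[p['n'] for p,_ in v],x.round(3),round(c,3))
    hx=x.copy(); out[h]=x
    for vs in ([(T,st)],[(Sc,ss)],[(T,st),(Sc,ss)]):
        v=[(p,colour(p,h,s,70)) for p,s in vs]
        occ=[place(BOARD,*hx,95),place(CHIM,*hx,95),place(box(-50,68,-56,56,0,80),*hx,0)]
        y,c=fit(v,SLAB,lambda x:occ,hx,0)
        print('   slab',[p['n'] for p,_ in v],y.round(3),round(c,3))
E
time python3 a.py
```

```text
green house, red roof ['top'] [4.61007e+02 3.29560e+02 5.20000e-02] 0.063
green house, red roof ['scene'] [4.57997e+02 3.26202e+02 4.60000e-02] 0.028
green house, red roof ['top', 'scene'] [4.59749e+02 3.26814e+02 5.40000e-02] 0.068
   slab ['top'] [4.6090e+02 3.3188e+02 5.3000e-02] 0.167
   slab ['scene'] [4.61106e+02 3.27597e+02 4.90000e-02] 0.026
   slab ['top', 'scene'] [4.6148e+02 3.2807e+02 4.7000e-02] 0.098
blue house, green roof ['top'] [632.551 -71.318  -0.804] 0.997
blue house, green roof ['scene'] [490.863 -87.833  -2.35 ] 0.967
blue house, green roof ['top', 'scene'] [499.961 -86.125  -0.712] 0.989
   slab ['top'] [ 5.66237e+02 -9.91490e+01 -1.09000e-01] 0.522
   slab ['scene'] [ 5.54561e+02 -9.06420e+01 -2.16000e-01] 0.135
   slab ['top', 'scene'] [ 5.54656e+02 -8.96920e+01 -2.20000e-01] 0.331
red house, blue roof ['top'] [ 4.32166e+02 -3.32678e+02 -3.73000e-01] 0.121
red house, blue roof ['scene'] [ 4.29870e+02 -3.37404e+02 -3.38000e-01] 0.043
red house, blue roof ['top', 'scene'] [ 4.31045e+02 -3.35791e+02 -3.32000e-01] 0.099
   slab ['top'] [ 4.32643e+02 -3.32409e+02 -3.10000e-01] 0.124
   slab ['scene'] [ 4.33642e+02 -3.35392e+02 -3.25000e-01] 0.028
   slab ['top', 'scene'] [ 4.32804e+02 -3.34369e+02 -3.10000e-01] 0.097
real	0m19.530s
user	0m15.171s
sys	0m4.268s
```

```bash
cat > b.py <<'E'
from h import *
T,Sc=shot('top'),shot('scene')
print(T['hsv'][265,345],Sc['hsv'][222,310],T['hsv'][285,345],Sc['hsv'][205,310])
vs=[]
for p in(T,Sc):
    for t in('green_roof','easel'):
        for r in cut_out(t,p)[:2]: print(p['n'],t,r['confidence'],r['at'],r['region'].sum())
v=[(p,[r['region'] for r in cut_out('green_roof',p)][0].astype(np.uint8)) for p in(T,Sc)]
g=ray(T,(360,260),100);print(g)
for vv in(v[:1],v[1:],v): print('roof',fit(vv,BOARD,lambda x:[place(CHIM,*x[:3],95)],[g[0],g[1],-.2],95))
EA=np.array([[x,y,z] for y in(-62,62) for x,z in((-65,0),(65,0),(-65,80+65*np.tan(S)),(65,80-65*np.tan(S)+12))],float)
v=[(p,[r['region'] for r in cut_out('easel',p)][0].astype(np.uint8)) for p in(T,Sc)]
g=ray(T,(260,238),80);print(g)
for vv in(v[:1],v[1:],v): print('easel',fit(vv,EA,lambda x:[],[g[0],g[1],.2],0))
pics=[]
for p,(_,m) in zip((T,Sc),v):
    im=p['image'][:,:,::-1].copy(); c=cv2.findContours(m,0,2)[0]; cv2.drawContours(im,c,-1,(0,255,255),1); u=v and p['n']
    o=(190,180) if u=='top' else (290,220); pics.append(cv2.resize(im[o[1]:o[1]+130,o[0]:o[0]+130],(400,400),interpolation=2))
cv2.imwrite('pics/e.png',np.hstack(pics))
E
python3 b.py
```

```text
[ 67 111  94] [ 70 103 149] [ 63 104  88] [ 69  99 134]
top green_roof 0.78 [359.8, 265.0] 3882
top easel 0.98 [259.7, 239.8] 4667
scene green_roof 0.93 [296.1, 216.9] 2063
scene green_roof 0.62 [353.3, 284.4] 3649
scene easel 0.87 [350.2, 281.2] 3808
[560.52676007 -85.44632569 100.        ]
roof (array([ 5.54142128e+02, -8.80949191e+01, -2.23242581e-01]), np.float64(0.029747936047002432))
roof (array([ 5.51884162e+02, -9.20611781e+01, -2.23660239e-01]), np.float64(0.022113552191578845))
roof (array([ 5.53038236e+02, -8.96104993e+01, -2.26094084e-01]), np.float64(0.05398845925297985))
[598.07840558  99.24625844  80.        ]
easel (array([6.03836518e+02, 1.02902857e+02, 2.79652311e-01]), np.float64(0.08149124458670687))
easel (array([6.02562897e+02, 1.05911579e+02, 3.31822876e-01]), np.float64(0.1280601555549178))
easel (array([6.03186579e+02, 1.04159690e+02, 2.96318393e-01]), np.float64(0.10764372691604968))
```

View pics/e.png

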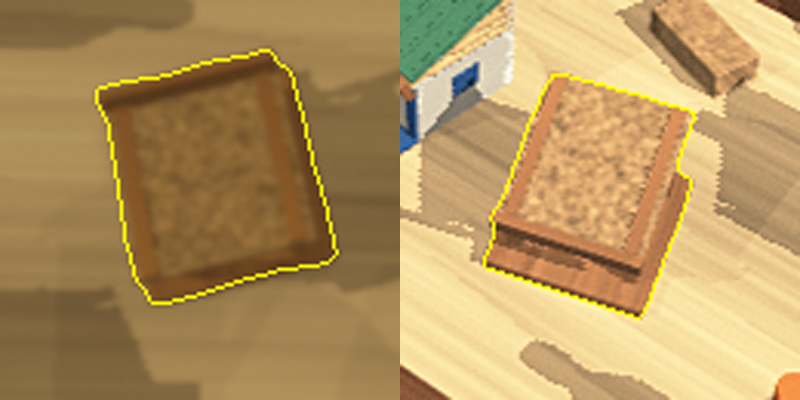

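>>> move_arm:
  commands:
    - [[0.7,-0.95,0.1],0.5,1]
    - [[0.7,-0.95,0.1],0.5,1]
    - [[0.7,-0.95,0.1],0.5,1]
    - [[0.7,-0.95,0.1],0.5,1]
    - [[0.7,-0.95,0.1],0.5,1]
    - [[0.7,-0.95,0.1],0.5,1]
    - [[0.7,-0.95,0.1],0.5,1]
    - [[0.7,-0.95,0.1],0.5,1]
    - [[0.7,-0.95,0.1],0.5,1]
    - [[0.7,-0.95,0.1],0.5,1]
    - [[0.7,-0.95,0.1],0.5,1]
    - [[0.7,-0.95,0.1],0.5,1]
    - [[0.7,-0.95,0.1],0.5,1]
    - [[0.7,-0.95,0.1],0.5,1]
    - [[0.7,-0.95,0.1],0.5,1]
    - [[0.7,-0.95,0.1],0.5,1]
    - [[0,0,0],0.5,1]
    - [[0,0,0],0.5,1]
    - [[0,0,0],0,1]
    - [[0,0,0],0,1]

```text
t: 3.27
eef_pos: [591.8, 114.2, 452.7]
tcp_rot: [3.141, -0.0, -2.845]
ft_force: [0.6, 1.6, 0.4]
opening: 1.0
grip_force: 0.0
```

```bash
python3 - <<'E'
from h import *
p=shot('wrist');cv2.imwrite('pics/w1.png',p['image'][:,:,::-1]);s=env.state();print(s['t'],s['eef_pos'],s['tcp_rot'],p['fx'])
R=cv2.Rodrigues(p['rvec'])[0];print(-R.T@np.ravel(p['tvec']),R.round(2))
np.savez('w1.npz',**{k:p[k] for k in('image','K','rvec','tvec')})
E
```

```text
3.3167 [591.72164587 114.42305436 452.77991566] [ 3.14145938e+00 -2.13970645e-05 -2.84452840e+00] 402.42881971352614
[520.49134925  91.70558095 432.63417056] [[-0.29  0.96 -0.  ]
 [ 0.92  0.28  0.27]
 [ 0.25  0.08 -0.96]]
```

View pics/w1.png

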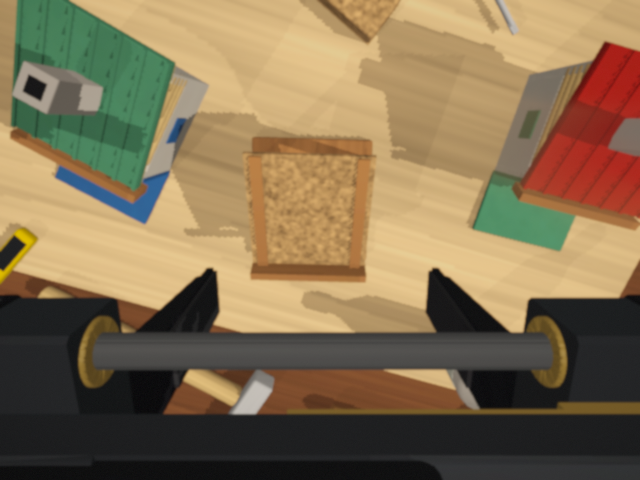

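```bash
python3 - <<'E'
from h import *
d=np.load('w1.npz');p={k:d[k] for k in d}
f=lambda u,z:ray(p,u,z)[:2].round(1)
a,b=f((244.5,155),102),f((376,156),102); print('back',a,b,np.linalg.norm(a-b),np.arctan2(*(b-a)[::-1]))
c,e=f((251.5,266),70.5),f((365.5,267),70.5); print('ledge top',c,e,np.linalg.norm(c-e),np.arctan2(*(e-c)[::-1]))
q,r=f((251.5,273),70.5),f((365.5,273),70.5); print('ledge outer?',q,r)
m=(a+b)/2;n=(c+e)/2;print(m,n,np.arctan2(*(n-m)[::-1]),np.linalg.norm(m-n))
for x in([603,104,.30],[600,106,.295],[603,104,.31]):
    P=place(np.array([[-61,62,80+61*np.tan(S)],[-61,-62,80+61*np.tan(S)],[60.5,62,70.8],[60.5,-62,70.8]]),*x,0); print(x,proj(p,P).round(1).tolist())
E
```

```text
back [564.3  39.1] [533.9 141.2] 106.52966722936854 1.86018515083458
ledge top [668.  66.] [637.1 170.5] 108.97274888704973 1.8582977933892726
ledge outer? [675.   67.7] [642.9 172.4]
[549.1   90.15] [652.55 118.25] 0.26522934547802796 107.19847247046019
[603, 104, 0.3] [[383.8, 148.5], [229.9, 148.9], [374.2, 275.2], [245.2, 275.5]]
[600, 106, 0.295] [[387.8, 146.0], [233.6, 145.7], [376.9, 273.3], [247.7, 273.0]]
[603, 104, 0.31] [[383.1, 147.7], [229.2, 149.7], [374.9, 274.6], [245.9, 276.1]]
```

```bash
python3 - <<'E'
from h import *
im=np.load('w1.npz')['image'][125:290,225:395,::-1]
cv2.imwrite('pics/w1c.png',cv2.resize(im,(680,660)[:2],interpolation=cv2.INTER_CUBIC)[:600])
E
python3 - <<'E'
import cv2,numpy as np
im=np.load('w1.npz')['image'][125:290,225:395,::-1]
cv2.imwrite('pics/w1d.png',cv2.resize(im,None,fx=3.6,fy=3.6,interpolation=cv2.INTER_CUBIC))
E
```

```text
(no output)
```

View pics/w1d.png

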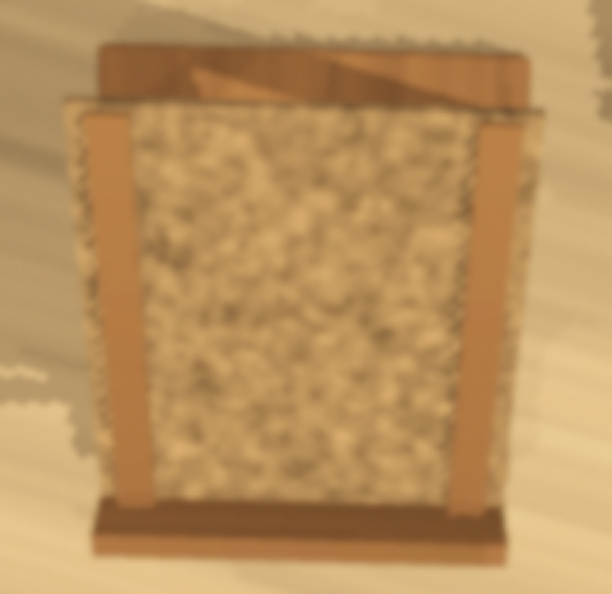

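```bash
python3 - <<'E'
from h import *
d=np.load('w1.npz');p={k:d[k] for k in d}
f=lambda u,z:ray(p,u,z)[:2]
for n,A,B,z,x in(('back',(243.1,152.8),(375.8,156.1),100,None),('lb',(253.6,263.9),(364.7,267.2),59.5,56.4),('lt',(251.4,274.2),(365.6,275.3),70.8,60.5)):
    a,b=f(A,z),f(B,z);m=(a+b)/2;y=np.arctan2(*(b-a)[::-1])-np.pi/2
    print(n,m,np.linalg.norm(a-b),y, '' if x is None else m-x*np.array([np.cos(.29),np.sin(.29)]))
E
```

```text
back [548.63988516  89.30035177] 108.04066194145882 0.2727935856286716 
lb [655.41859497 119.40355804] 109.40166332677674 0.26592214676911285 [601.37364039 103.27585254]
lt [660.5239296  120.59977217] 109.72965191739242 0.28717839487942687 [602.55017513 103.29966255]
```

>>> move_arm:
  commands:
    - [[-0.55,0.887,0],-0.383,1]
    - [[-0.55,0.887,0],-0.383,1]
    - [[-0.55,0.887,0],-0.383,1]
    - [[-0.55,0.887,0],-0.383,1]
    - [[-0.55,0.887,0],-0.383,1]
    - [[-0.55,0.887,0],-0.383,1]
    - [[-0.55,0.887,0],-0.383,1]
    - [[-0.55,0.887,0],-0.383,1]
    - [[0,0,0],0,1]
    - [[0,0,0],0,1]

```text
t: 4.15
eef_pos: [458.7, 328.5, 453.0]
tcp_rot: [3.141, 0.0, -3.086]
ft_force: [-0.2, 0.1, 0.7]
opening: 0.999
grip_force: 0.0
```

```bash
cat > w.py <<'E'
from h import *
import sys
h,r,x,y,yaw,name=sys.argv[1],sys.argv[2],*map(float,sys.argv[3:6]),sys.argv[6]
p=shot('wrist');s=env.state();print(s['t'],s['eef_pos'].round(1),s['tcp_rot'].round(4))
np.savez(name+'.npz',**{k:p[k] for k in('image','K','rvec','tvec')})
c=cut_out(r+'_roof',p);print([(k['at'],k['confidence']) for k in c])
m=[k['region'] for k in c if k['confidence']>.3]
if m:
    near=min(c,key=lambda k:np.hypot(*(np.array(k['at'])-proj(p,[[x,y,110]])[0])))['region'].astype(np.uint8)
    # drop the grey chimney from the mask
    v,cst=fit([(p,near)],BOARD,lambda q:[place(CHIM,*q[:3],95)],[x,y,yaw],95); print('roof',v.round(3),round(cst,3))
else: v=np.array([x,y,yaw])
c=cut_out(h+'_house',p);print([(k['at'],k['confidence']) for k in c])
im=p['image'][:,:,::-1].copy()
def line(X,col): cv2.polylines(im,[np.int32(np.round(proj(p,X)))],True,col,1)
line(place((np.array([[-60,-56,8],[60,-56,8],[60,56,8],[-60,56,8.]])@TILT.T),*v,95),(0,255,255))
line(place(np.array([[-12,-12,65],[12,-12,65],[12,12,65],[-12,12,65.]]),*v,95),(255,0,255))
line(place(np.array([[50,-52,3],[116,-52,3],[116,52,3],[50,52,3.]]),*v,0),(255,255,0))
cv2.imwrite('pics/'+name+'.png',im)
E
python3 w.py green red 459.5 327 .05 w2
```

```text
4.2 [459.4 327.6 452.9] [ 3.1416e+00  4.0000e-04 -3.0869e+00]
[([321.8, 206.2], 0.92)]
roof [4.61619e+02 3.27546e+02 4.80000e-02] 0.014
[([324.9, 282.6], 0.62)]
```

View pics/w2.png

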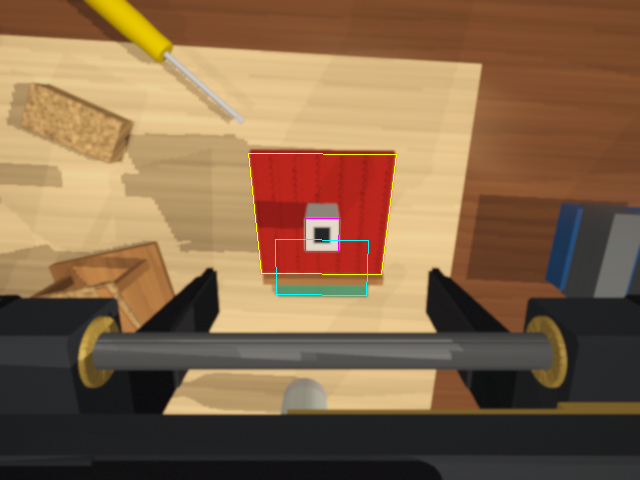

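>>> move_arm:
  commands:
    - [[0.07,0,-0.8],-0.08,1]
    - [[0,0,-0.8],0,1]
    - [[0,0,-0.8],0,1]
    - [[0,0,-0.8],0,0.4]
    - [[0,0,-0.8],0,0]
    - [[0,0,-0.8],0,0]
    - [[0,0,0],0,0]
    - [[0,0,0],0,-1]
    - [[0,0,0],0,-1]
    - [[0,0,0],0,-1]
    - [[0,0,0],0,-1]
    - [[0,0,0],0,-1]
    - [[0,0,0],0,-1]
    - [[0,0,0],0,-1]

```text
t: 5.47
eef_pos: [461.9, 327.1, 309.2]
tcp_rot: [3.141, 0.001, -3.095]
ft_force: [-0.1, 0.0, 0.6]
opening: 0.288
grip_force: 0.0
```

>>> move_arm:
  commands:
    - [[0,0,0],0,-1]
    - [[0,0,0],0,-1]
    - [[0,0,0],0,-1]
    - [[0,0,0],0,-1]

```text
t: 5.8
eef_pos: [462.0, 327.2, 309.1]
tcp_rot: [3.141, 0.0, -3.095]
ft_force: [-1.0, 0.0, 4.9]
opening: 0.251
grip_force: 30.0
```

>>> move_arm:
  commands:
    - [[0,0,0.2],0,-1]
    - [[0,0,0.3],0,-1]
    - [[0,0,0.5],0,-1]
    - [[0,0,0.7],0,-1]
    - [[0,0,0.8],0,-1]
    - [[0,0,0.8],0,-1]
    - [[0,0,0.7],0,-1]
    - [[0.25,-0.416,0],0.16,-1]
    - [[0.506,-0.832,0],0.324,-1]
    - [[0.506,-0.832,0],0.324,-1]
    - [[0.506,-0.832,0],0.324,-1]
    - [[0.506,-0.832,0],0.324,-1]
    - [[0.506,-0.832,0],0.324,-1]
    - [[0.506,-0.832,0],0.324,-1]
    - [[0.506,-0.832,0],0.324,-1]
    - [[0.506,-0.832,0],0.324,-1]
    - [[0.25,-0.416,0],0.16,-1]
    - [[0,0,0],0,-1]
    - [[0,0,0],0,-1]

```text
t: 7.38
eef_pos: [598.4, 101.9, 428.9]
tcp_rot: [3.141, -0.0, -2.864]
ft_force: [-0.5, 0.8, -1.5]
opening: 0.249
grip_force: 30.0
```

```bash
python3 - <<'E'
from h import *
s=env.state();print(s['t'],s['eef_pos'].round(1),s['tcp_rot'].round(4),s['ft_force'].round(1),s['opening'],s['grip_force'])
p=shot('wrist');im=p['image'][:,:,::-1].copy()
v=[*s['eef_pos'][:2],s['tcp_rot'][2]+np.pi];z=s['eef_pos'][2]-171-43
for P in(place(np.array([[-60,-56,8],[60,-56,8],[60,56,8],[-60,56,8.]])@TILT.T,*v,z),): cv2.polylines(im,[np.int32(np.round(proj(p,P)))],True,(0,255,255),1)
cv2.imwrite('pics/w3.png',im)
E
```

```text
7.3833 [598.4 101.9 428.9] [ 3.1413e+00 -4.0000e-04 -2.8638e+00] [-0.5  0.8 -1.5] 0.24907400521046985 29.990787506103516
```

View pics/w3.png

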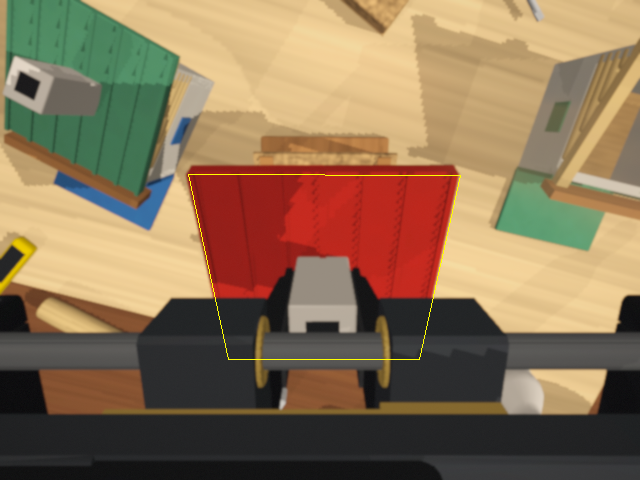

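>>> move_arm:
  commands:
    - [[0,0,-0.4],0,-1]
    - [[0,0,-0.8],0,-1]
    - [[0,0,-0.8],0,-1]
    - [[0,0,-0.8],0,-1]
    - [[0,0,-0.8],0,-1]
    - [[0,0,-0.4],0,-1]
    - [[0,0,-0.2],0,-1]
    - [[0,0,-0.1],0,-1]
    - [[0,0,-0.07],0,-1]
    - [[0,0,0],0,-1]
    - [[0,0,0],0,-1]

```text
t: 8.35
eef_pos: [598.4, 102.7, 298.6]
tcp_rot: [-3.141, 0.001, -2.862]
ft_force: [0.2, -0.0, 0.1]
opening: 0.253
grip_force: 30.0
```

>>> move_arm:
  commands:
    - [[0,0,-0.05],0,-1]
    - [[0,0,0],0,-1]
    - [[0,0,-0.04],0,-1]
    - [[0,0,0],0,-1]
    - [[0,0,0],0,-1]

```text
t: 8.77
eef_pos: [598.5, 102.4, 295.2]
tcp_rot: [3.142, 0.001, -2.862]
ft_force: [0.4, -1.1, 0.8]
opening: 0.251
grip_force: 30.0
```

>>> move_arm:
  commands:
    - [[0,0,-0.03],0,-1]
    - [[0,0,0],0,-1]
    - [[0,0,0],0,-1]

```text
t: 9.02
eef_pos: [598.6, 102.4, 295.0]
tcp_rot: [-3.142, 0.001, -2.862]
ft_force: [-0.4, -0.8, 8.2]
opening: 0.253
grip_force: 30.0
```

>>> move_arm:
  commands:
    - [[0,0,-0.03],0,-1]
    - [[0,0,0],0,-1]
    - [[0,0,0],0,-1]

```text
t: 9.27
eef_pos: [598.6, 102.4, 294.9]
tcp_rot: [-3.141, 0.002, -2.862]
ft_force: [-2.6, -0.7, 14.3]
opening: 0.249
grip_force: 30.0
```

>>> move_arm:
  commands:
    - [[0,0,0.03],0,-1]
    - [[0,0,0],0,0.3]
    - [[0,0,0],0,0.3]
    - [[0,0,0],0,0.3]
    - [[0,0,0],0,0.3]
    - [[0,0,0],0,0.3]
    - [[0,0,0],0,0.3]
    - [[0,0,0.2],0,0.3]
    - [[0,0,0.6],0,0.3]
    - [[0,0,0.9],0,0.3]
    - [[0,0,0.9],0,0.3]
    - [[0,0,0.9],0,0.3]
    - [[0,0,0.9],0,0.3]
    - [[0,0,0.9],0,0.3]
    - [[0,0,0],0,0.3]
    - [[0,0,0],0,0.3]

```text
t: 10.6
eef_pos: [598.1, 102.5, 454.7]
tcp_rot: [-3.141, 0.003, -2.862]
ft_force: [-0.3, -0.0, -0.1]
opening: 0.652
grip_force: 0.0
```

```bash
sed -i 's/h,r,x/ZR=float(sys.argv[7]) if len(sys.argv)>7 else 95\nh,r,x/; s/,95)/,ZR)/g; s/,95 *); print/,ZR); print/; s/sys.argv\[3:6\]),ZR/sys.argv[3:6])/' w.py; python3 w.py green red 598.5 102.4 .28 w4 81
```

```text
10.65 [598.1 102.5 453.2] [ 3.1416e+00  4.0000e-04 -2.8620e+00]
[([322.9, 196.9], 0.87)]
roof [5.98454e+02 1.01893e+02 2.79000e-01] 0.011
[([576.2, 148.5], 0.66)]
```

View pics/w4.png

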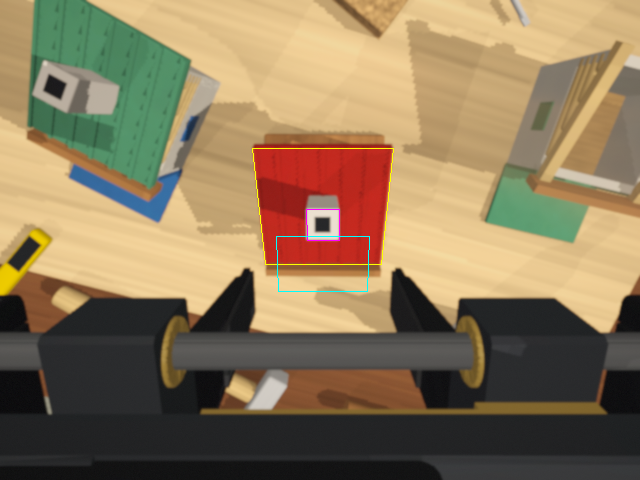

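>>> move_arm:
  commands:
    - [[-0.188,-0.8,0],-0.787,0.3]
    - [[-0.188,-0.8,0],-0.787,0.3]
    - [[-0.188,-0.8,0],-0.787,0.3]
    - [[-0.188,-0.8,0],-0.787,0.3]
    - [[-0.188,-0.8,0],-0.787,0.3]
    - [[-0.188,-0.8,0],-0.787,0.3]
    - [[-0.188,-0.8,0],-0.787,0.3]
    - [[-0.188,-0.8,0],-0.787,0.3]
    - [[0,0,0],0,0.3]
    - [[0,0,0],0,0.3]

```text
t: 11.58
eef_pos: [553.2, -90.4, 452.1]
tcp_rot: [3.141, -0.002, 2.916]
ft_force: [0.5, 0.8, -0.5]
opening: 0.647
grip_force: 0.0
```

```bash
python3 w.py blue green 553 -89.8 -.224 w5
```

```text
11.6333 [553.3 -89.6 452.2] [ 3.1412e+00 -1.5000e-03  2.9177e+00]
[([320.9, 208.5], 0.95)]
roof [ 5.55231e+02 -8.96740e+01 -2.24000e-01] 0.013
[([326.8, 286.7], 0.64), ([323.1, 210.2], 0.39)]
```

View pics/w5.png

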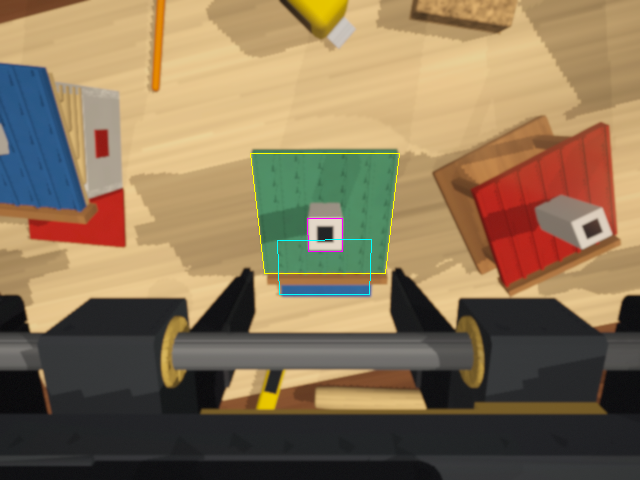

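>>> move_arm:
  commands:
    - [[0.063,0,-0.8],0,0.2]
    - [[0,0,-0.8],0,0]
    - [[0,0,-0.8],0,0]
    - [[0,0,-0.8],0,0]
    - [[0,0,-0.8],0,0]
    - [[0,0,-0.77],0,0]
    - [[0,0,0],0,0]
    - [[0,0,0],0,-1]
    - [[0,0,0],0,-1]
    - [[0,0,0],0,-1]
    - [[0,0,0],0,-1]
    - [[0,0,0],0,-1]
    - [[0,0,0],0,-1]
    - [[0,0,0],0,-1]
    - [[0,0,0],0,-1]
    - [[0,0,0],0,-1]

```text
t: 13.07
eef_pos: [555.3, -89.5, 311.2]
tcp_rot: [3.141, 0.002, 2.918]
ft_force: [-0.4, 1.4, 6.6]
opening: 0.253
grip_force: 30.0
```

>>> move_arm:
  commands:
    - [[0,0,0.2],0,-1]
    - [[0,0,0.3],0,-1]
    - [[0,0,0.5],0,-1]
    - [[0,0,0.7],0,-1]
    - [[0,0,0.8],0,-1]
    - [[0,0,0.8],0,-1]
    - [[0,0,0.7],0,-1]
    - [[0,0,0],0,-1]

```text
t: 13.73
eef_pos: [555.1, -89.5, 434.8]
tcp_rot: [-3.141, 0.007, 2.918]
ft_force: [-0.7, -0.0, -0.2]
opening: 0.249
grip_force: 30.0
```

>>> move_arm:
  commands:
    - [[-0.116,0.496,0],0.12,-1]
    - [[-0.217,0.927,0],0.226,-1]
    - [[-0.217,0.927,0],0.226,-1]
    - [[-0.217,0.927,0],0.226,-1]
    - [[-0.217,0.927,0],0.226,-1]
    - [[-0.217,0.927,0],0.226,-1]
    - [[-0.217,0.927,0],0.226,-1]
    - [[-0.217,0.927,0],0.226,-1]
    - [[-0.217,0.927,0],0.226,-1]
    - [[-0.217,0.927,0],0.226,-1]
    - [[-0.217,0.927,0],0.226,-1]
    - [[-0.217,0.927,0],0.226,-1]
    - [[-0.217,0.927,0],0.226,-1]
    - [[-0.217,0.927,0],0.226,-1]
    - [[-0.217,0.927,0],0.226,-1]
    - [[-0.116,0.496,0],0.12,-1]
    - [[0,0,0],0,-1]
    - [[0,0,0],0,-1]

```text
t: 15.23
eef_pos: [456.2, 330.3, 429.1]
tcp_rot: [-3.141, -0.002, -3.091]
ft_force: [-1.0, -0.0, -0.4]
opening: 0.25
grip_force: 30.0
```

>>> move_arm:
  commands:
    - [[0.03,-0.06,-0.4],-0.03,-1]
    - [[0,0,-0.8],0,-1]
    - [[0,0,-0.8],0,-1]
    - [[0,0,-0.8],0,-1]
    - [[0,0,-0.6],0,-1]
    - [[0,0,-0.3],0,-1]
    - [[0,0,-0.1],0,-1]
    - [[0,0,0],0,-1]
    - [[0,0,0],0,-1]

```text
t: 15.98
eef_pos: [458.2, 327.6, 316.8]
tcp_rot: [3.141, 0.001, -3.096]
ft_force: [-0.4, -0.5, -0.5]
opening: 0.259
grip_force: 30.0
```

>>> move_arm:
  commands:
    - [[0,0,-0.08],0.02,-1]
    - [[0,0,-0.06],0,-1]
    - [[0,0,0],0,-1]
    - [[0,0,0],0,-1]

```text
t: 16.32
eef_pos: [458.1, 327.8, 312.6]
tcp_rot: [3.141, 0.002, -3.094]
ft_force: [-0.7, -0.7, 5.9]
opening: 0.254
grip_force: 30.0
```

>>> move_arm:
  commands:
    - [[0,0,-0.04],0,-1]
    - [[0,0,0],0,-1]
    - [[0,0,0],0,-1]

```text
t: 16.57
eef_pos: [458.0, 327.8, 312.6]
tcp_rot: [3.141, 0.002, -3.094]
ft_force: [-4.1, -2.7, 19.1]
opening: 0.249
grip_force: 30.0
```

Contact made; release and rise, then look.

>>> move_arm:
  commands:
    - [[0,0,0.04],0,-1]
    - [[0,0,0],0,0.3]
    - [[0,0,0],0,0.3]
    - [[0,0,0],0,0.3]
    - [[0,0,0],0,0.3]
    - [[0,0,0],0,0.3]
    - [[0,0,0],0,0.3]
    - [[0,0,0.2],0,0.3]
    - [[0,0,0.6],0,0.3]
    - [[0,0,0.9],0,0.3]
    - [[0,0,0.9],0,0.3]
    - [[0,0,0.9],0,0.3]
    - [[0,0,0.9],0,0.3]
    - [[0,0,0.2],0,0.3]
    - [[0,0,0],0,0.3]
    - [[0,0,0],0,0.3]

```text
t: 17.9
eef_pos: [457.7, 327.6, 449.4]
tcp_rot: [3.142, -0.0, -3.094]
ft_force: [0.3, -1.1, -0.8]
opening: 0.651
grip_force: 0.0
```

```bash
python3 w.py green green 458 327.8 .048 w6 96.4
```

```text
17.95 [457.8 327.7 448.8] [-3.1410e+00 -1.3000e-03 -3.0941e+00]
[([322.6, 206.7], 0.71)]
roof [4.57510e+02 3.27292e+02 4.80000e-02] 0.011
[([306.7, 399.2], 0.7), ([325.4, 281.9], 0.6)]
```

View pics/w6.png

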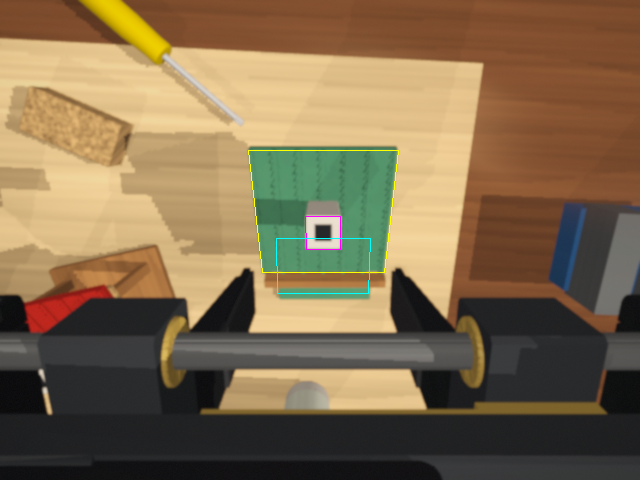

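>>> move_arm:
  commands:
    - [[-0.035,-0.883,0],-0.186,0.3]
    - [[-0.035,-0.883,0],-0.186,0.3]
    - [[-0.035,-0.883,0],-0.186,0.3]
    - [[-0.035,-0.883,0],-0.186,0.3]
    - [[-0.035,-0.883,0],-0.186,0.3]
    - [[-0.035,-0.883,0],-0.186,0.3]
    - [[-0.035,-0.883,0],-0.186,0.3]
    - [[-0.035,-0.883,0],-0.186,0.3]
    - [[-0.035,-0.883,0],-0.186,0.3]
    - [[-0.035,-0.883,0],-0.186,0.3]
    - [[-0.035,-0.883,0],-0.186,0.3]
    - [[-0.035,-0.883,0],-0.186,0.3]
    - [[-0.035,-0.883,0],-0.186,0.3]

```text
t: 19.13
eef_pos: [444.1, -17.9, 448.9]
tcp_rot: [3.141, -0.002, 2.995]
ft_force: [0.1, 1.0, 0.7]
opening: 0.649
grip_force: 0.0
```

>>> move_arm:
  commands:
    - [[-0.035,-0.883,0],-0.186,0.3]
    - [[-0.035,-0.883,0],-0.186,0.3]
    - [[-0.035,-0.883,0],-0.186,0.3]
    - [[-0.035,-0.883,0],-0.186,0.3]
    - [[-0.035,-0.883,0],-0.186,0.3]
    - [[-0.035,-0.883,0],-0.186,0.3]
    - [[-0.035,-0.883,0],-0.186,0.3]
    - [[-0.035,-0.883,0],-0.186,0.3]
    - [[-0.035,-0.883,0],-0.186,0.3]
    - [[-0.035,-0.883,0],-0.186,0.3]
    - [[-0.035,-0.883,0],-0.186,0.3]
    - [[-0.035,-0.883,0],-0.186,0.3]
    - [[0,0,0],0,0.3]
    - [[0,0,0],0,0.3]
    - [[0,0,0],0,0.3]

```text
t: 20.38
eef_pos: [431.7, -334.0, 448.9]
tcp_rot: [3.141, -0.002, 2.817]
ft_force: [-0.9, 0.6, 0.0]
opening: 0.65
grip_force: 0.0
```

```bash
python3 w.py red blue 431.5 -335 -.325 w7
```

```text
20.4333 [ 431.8 -333.7  449.2] [ 3.1408e+00 -1.1000e-03  2.8177e+00]
[([322.7, 208.6], 0.7)]
roof [ 4.33678e+02 -3.33208e+02 -3.19000e-01] 0.013
[([327.3, 282.9], 0.63)]
```

View pics/w7.png

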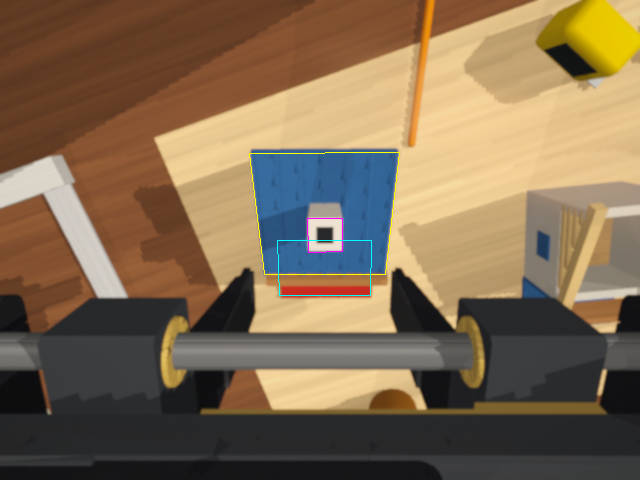

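>>> move_arm:
  commands:
    - [[0.063,0.017,-0.8],0.06,0.2]
    - [[0,0,-0.8],0,0]
    - [[0,0,-0.8],0,0]
    - [[0,0,-0.8],0,0]
    - [[0,0,-0.8],0,0]
    - [[0,0,-0.67],0,0]
    - [[0,0,0],0,0]
    - [[0,0,0],0,-1]
    - [[0,0,0],0,-1]
    - [[0,0,0],0,-1]
    - [[0,0,0],0,-1]
    - [[0,0,0],0,-1]
    - [[0,0,0],0,-1]
    - [[0,0,0],0,-1]
    - [[0,0,0],0,-1]
    - [[0,0,0],0,-1]

```text
t: 21.87
eef_pos: [433.7, -333.9, 310.9]
tcp_rot: [-3.141, 0.002, 2.822]
ft_force: [0.6, 2.0, 7.4]
opening: 0.249
grip_force: 30.0
```

>>> move_arm:
  commands:
    - [[0,0,0.2],0,-1]
    - [[0,0,0.3],0,-1]
    - [[0,0,0.5],0,-1]
    - [[0,0,0.7],0,-1]
    - [[0,0,0.8],0,-1]
    - [[0,0,0.8],0,-1]
    - [[0,0,0.7],0,-1]
    - [[0,0,0],0,-1]
    - [[0,0,0],0,-1]

```text
t: 22.62
eef_pos: [433.4, -333.7, 430.9]
tcp_rot: [-3.141, 0.002, 2.822]
ft_force: [-0.2, -0.0, -1.2]
opening: 0.251
grip_force: 30.0
```

>>> move_arm:
  commands:
    - [[0.197,0.408,0],0.06,-1]
    - [[0.394,0.816,0],0.119,-1]
    - [[0.394,0.816,0],0.119,-1]
    - [[0.394,0.816,0],0.119,-1]
    - [[0.394,0.816,0],0.119,-1]
    - [[0.394,0.816,0],0.119,-1]
    - [[0.394,0.816,0],0.119,-1]
    - [[0.394,0.816,0],0.119,-1]
    - [[0.394,0.816,0],0.119,-1]
    - [[0.394,0.816,0],0.119,-1]
    - [[0.197,0.408,0],0.06,-1]
    - [[0,0,-0.4],0,-1]
    - [[0,0,-0.8],0,-1]
    - [[0,0,-0.8],0,-1]
    - [[0,0,-0.8],0,-1]
    - [[0,0,-0.5],0,-1]
    - [[0,0,-0.3],0,-1]
    - [[0,0,0],0,-1]
    - [[0,0,0],0,-1]

```text
t: 24.2
eef_pos: [551.9, -89.1, 321.5]
tcp_rot: [3.141, -0.001, 2.917]
ft_force: [0.0, -0.6, -1.4]
opening: 0.252
grip_force: 30.0
```

>>> move_arm:
  commands:
    - [[0,0,-0.15],0,-1]
    - [[0,0,-0.1],0,-1]
    - [[0,0,0],0,-1]
    - [[0,0,0],0,-1]

```text
t: 24.53
eef_pos: [551.8, -89.2, 314.4]
tcp_rot: [3.142, 0.0, 2.917]
ft_force: [0.2, 1.1, -0.5]
opening: 0.249
grip_force: 30.0
```

>>> move_arm:
  commands:
    - [[0,0,-0.06],0,-1]
    - [[0,0,0],0,-1]
    - [[0,0,0],0,-1]

```text
t: 24.78
eef_pos: [551.8, -89.2, 312.4]
tcp_rot: [3.142, 0.0, 2.917]
ft_force: [-0.3, -0.1, -1.0]
opening: 0.251
grip_force: 30.0
```

>>> move_arm:
  commands:
    - [[0,0,-0.04],0,-1]
    - [[0,0,0],0,-1]
    - [[0,0,0],0,-1]

```text
t: 25.03
eef_pos: [551.9, -89.2, 312.2]
tcp_rot: [-3.142, 0.002, 2.917]
ft_force: [-1.8, 1.1, 8.7]
opening: 0.254
grip_force: 30.0
```

>>> move_arm:
  commands:
    - [[0,0,-0.03],0,-1]
    - [[0,0,0],0,-1]
    - [[0,0,0],0,-1]

```text
t: 25.28
eef_pos: [551.9, -89.1, 312.1]
tcp_rot: [-3.141, 0.002, 2.917]
ft_force: [-4.2, 1.3, 18.3]
opening: 0.251
grip_force: 30.0
```

>>> move_arm:
  commands:
    - [[0,0,0.06],0,-1]
    - [[0,0,0],0,0.3]
    - [[0,0,0],0,0.3]
    - [[0,0,0],0,0.3]
    - [[0,0,0],0,0.3]
    - [[0,0,0],0,0.3]
    - [[0,0,0],0,0.3]
    - [[0,0,0.2],0,0.3]
    - [[0,0,0.6],0,0.3]
    - [[0,0,0.9],0,0.3]
    - [[0,0,0.9],0,0.3]
    - [[0,0,0.9],0,0.3]
    - [[0,0,0.9],0,0.3]
    - [[0,0,0.2],0,0.3]
    - [[0,0,0],0,0.3]
    - [[0,0,0],0,0.3]

```text
t: 26.62
eef_pos: [551.5, -89.1, 449.8]
tcp_rot: [3.141, -0.0, 2.917]
ft_force: [0.1, 0.2, -0.1]
opening: 0.649
grip_force: 0.0
```

```bash
python3 w.py blue blue 552 -89 -.224 w8 96.4
```

```text
26.6667 [551.6 -89.1 449.1] [ 3.1414e+00 -1.5000e-03  2.9172e+00]
[([320.2, 204.8], 0.91)]
roof [ 5.51355e+02 -8.96170e+01 -2.23000e-01] 0.012
[]
```

>>> move_arm:
  commands:
    - [[0.195,0.796,0],0.787,0.3]
    - [[0.195,0.796,0],0.787,0.3]
    - [[0.195,0.796,0],0.787,0.3]
    - [[0.195,0.796,0],0.787,0.3]
    - [[0.195,0.796,0],0.787,0.3]
    - [[0.195,0.796,0],0.787,0.3]
    - [[0.195,0.796,0],0.787,0.3]
    - [[0.195,0.796,0],0.787,0.3]
    - [[0,0,0],0,0.3]
    - [[0,0,0],0,0.3]

```text
t: 27.6
eef_pos: [598.7, 102.8, 448.7]
tcp_rot: [3.141, -0.002, -2.861]
ft_force: [-0.6, 0.1, 0.4]
opening: 0.651
grip_force: 0.0
```

```bash
python3 w.py red red 598.5 102 .279 w9 81.4
```

```text
27.65 [598.6 101.9 449. ] [ 3.1413e+00 -1.8000e-03 -2.8625e+00]
[([323.4, 200.3], 0.95)]
roof [5.98514e+02 1.01842e+02 2.83000e-01] 0.015
[([98.6, 81.4], 0.63)]
```

>>> move_arm:
  commands:
    - [[0,0,-0.8],0.02,0.2]
    - [[0,0,-0.9],0,0]
    - [[0,0,-0.9],0,0]
    - [[0,0,-0.9],0,0]
    - [[0,0,-0.9],0,0]
    - [[0,0,-0.7],0,0]
    - [[0,0,0],0,0]
    - [[0,0,0],0,-1]
    - [[0,0,0],0,-1]
    - [[0,0,0],0,-1]
    - [[0,0,0],0,-1]
    - [[0,0,0],0,-1]
    - [[0,0,0],0,-1]
    - [[0,0,0],0,-1]
    - [[0,0,0],0,-1]
    - [[0,0,0],0,-1]

```text
t: 29.08
eef_pos: [598.7, 101.9, 298.5]
tcp_rot: [-3.141, 0.002, -2.861]
ft_force: [-0.7, -0.4, 6.5]
opening: 0.251
grip_force: 30.0
```

>>> move_arm:
  commands:
    - [[0,0,0.2],0,-1]
    - [[0,0,0.3],0,-1]
    - [[0,0,0.5],0,-1]
    - [[0,0,0.7],0,-1]
    - [[0,0,0.9],0,-1]
    - [[0,0,0.9],0,-1]
    - [[0,0,0.9],0,-1]
    - [[0,0,0.4],0,-1]
    - [[0,0,0],0,-1]
    - [[0,0,0],0,-1]

```text
t: 29.92
eef_pos: [598.2, 101.9, 441.7]
tcp_rot: [-3.141, 0.001, -2.861]
ft_force: [0.6, -0.6, -1.8]
opening: 0.248
grip_force: 30.0
```

>>> move_arm:
  commands:
    - [[-0.175,-0.452,0],-0.234,-1]
    - [[-0.35,-0.904,0],-0.468,-1]
    - [[-0.35,-0.904,0],-0.468,-1]
    - [[-0.35,-0.904,0],-0.468,-1]
    - [[-0.35,-0.904,0],-0.468,-1]
    - [[-0.35,-0.904,0],-0.468,-1]
    - [[-0.35,-0.904,0],-0.468,-1]
    - [[-0.35,-0.904,0],-0.468,-1]
    - [[-0.35,-0.904,0],-0.468,-1]
    - [[-0.35,-0.904,0],-0.468,-1]
    - [[-0.35,-0.904,0],-0.468,-1]
    - [[-0.35,-0.904,0],-0.468,-1]
    - [[-0.35,-0.904,0],-0.468,-1]
    - [[-0.35,-0.904,0],-0.468,-1]
    - [[-0.35,-0.904,0],-0.468,-1]
    - [[-0.35,-0.904,0],-0.468,-1]
    - [[-0.175,-0.452,0],-0.234,-1]
    - [[0,0,0],0,-1]
    - [[0,0,0],0,-1]

```text
t: 31.5
eef_pos: [430.1, -332.3, 440.1]
tcp_rot: [3.14, -0.002, 2.822]
ft_force: [0.2, 0.5, -0.6]
opening: 0.252
grip_force: 30.0
```

>>> move_arm:
  commands:
    - [[0,0,-0.4],0,-1]
    - [[0,0,-0.8],0,-1]
    - [[0,0,-0.8],0,-1]
    - [[0,0,-0.8],0,-1]
    - [[0,0,-0.6],0,-1]
    - [[0,0,-0.4],0,-1]
    - [[0,0,0],0,-1]
    - [[0,0,0],0,-1]

```text
t: 32.17
eef_pos: [431.0, -331.1, 326.8]
tcp_rot: [3.141, -0.001, 2.825]
ft_force: [0.4, -0.7, -0.9]
opening: 0.248
grip_force: 30.0
```

>>> move_arm:
  commands:
    - [[0,0,-0.2],0,-1]
    - [[0,0,-0.12],0,-1]
    - [[0,0,0],0,-1]
    - [[0,0,0],0,-1]

```text
t: 32.5
eef_pos: [430.6, -332.0, 317.7]
tcp_rot: [3.142, 0.0, 2.823]
ft_force: [0.7, 0.1, -0.7]
opening: 0.254
grip_force: 30.0
```

>>> move_arm:
  commands:
    - [[0,0,-0.05],0,-1]
    - [[0,0,0],0,-1]
    - [[0,0,0],0,-1]

```text
t: 32.75
eef_pos: [430.6, -332.1, 316.1]
tcp_rot: [3.142, 0.0, 2.823]
ft_force: [0.2, -0.1, -2.6]
opening: 0.251
grip_force: 30.0
```

>>> move_arm:
  commands:
    - [[0,0,-0.04],0,-1]
    - [[0,0,0],0,-1]
    - [[0,0,0],0,-1]

```text
t: 33.0
eef_pos: [430.6, -332.1, 314.7]
tcp_rot: [3.141, -0.0, 2.823]
ft_force: [-0.7, -0.2, -1.7]
opening: 0.252
grip_force: 30.0
```

>>> move_arm:
  commands:
    - [[0,0,-0.04],0,-1]
    - [[0,0,0],0,-1]
    - [[0,0,0],0,-1]

```text
t: 33.25
eef_pos: [430.6, -332.1, 313.8]
tcp_rot: [-3.142, 0.001, 2.823]
ft_force: [-0.8, 1.5, 4.4]
opening: 0.247
grip_force: 30.0
```

>>> move_arm:
  commands:
    - [[0,0,-0.03],0,-1]
    - [[0,0,0],0,-1]
    - [[0,0,0],0,-1]

```text
t: 33.5
eef_pos: [430.6, -332.0, 313.8]
tcp_rot: [-3.141, 0.001, 2.823]
ft_force: [-3.3, 2.4, 14.7]
opening: 0.25
grip_force: 30.0
```

>>> move_arm:
  commands:
    - [[0,0,0.05],0,-1]
    - [[0,0,0],0,0.3]
    - [[0,0,0],0,0.3]
    - [[0,0,0],0,0.3]
    - [[0,0,0],0,0.3]
    - [[0,0,0],0,0.3]
    - [[0,0,0],0,0.3]
    - [[0,0,0.2],0,0.3]
    - [[0,0,0.6],0,0.3]
    - [[0,0,0.9],0,0.3]
    - [[0,0,0.9],0,0.3]
    - [[0,0,0.9],0,0.3]
    - [[0,0,0.9],0,0.3]
    - [[0,0,0.2],0,0.3]
    - [[0,0,0],0,0.3]
    - [[0,0,0],0,0.3]

```text
t: 34.83
eef_pos: [430.4, -331.8, 451.9]
tcp_rot: [3.141, -0.0, 2.823]
ft_force: [0.3, -0.7, -0.5]
opening: 0.652
grip_force: 0.0
```

```bash
python3 w.py red red 430.5 -332 -.319 w10 96.4; python3 - <<'E'
from h import *
p=shot('scene');cv2.imwrite('pics/s2.png',p['image'][:,:,::-1])
E
```

```text
34.8833 [ 430.5 -331.9  451.2] [ 3.1408e+00 -1.4000e-03  2.8234e+00]
[([323.6, 203.7], 0.97), ([604.0, 260.2], 0.52)]
roof [ 4.30222e+02 -3.32563e+02 -3.18000e-01] 0.013
[([324.3, 281.1], 0.88)]
```

View pics/s2.png

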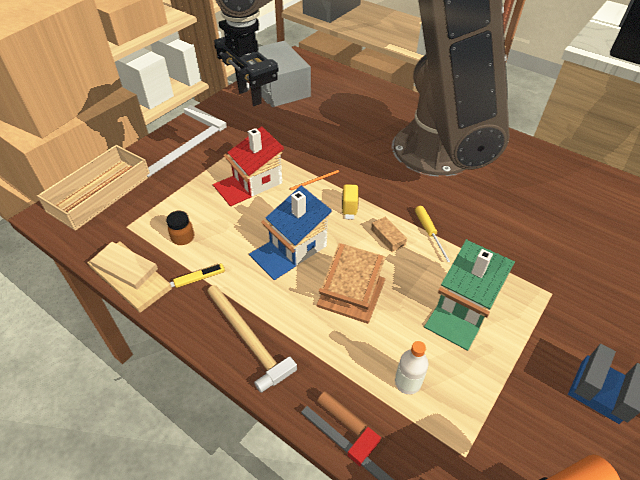

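View pics/w10.png

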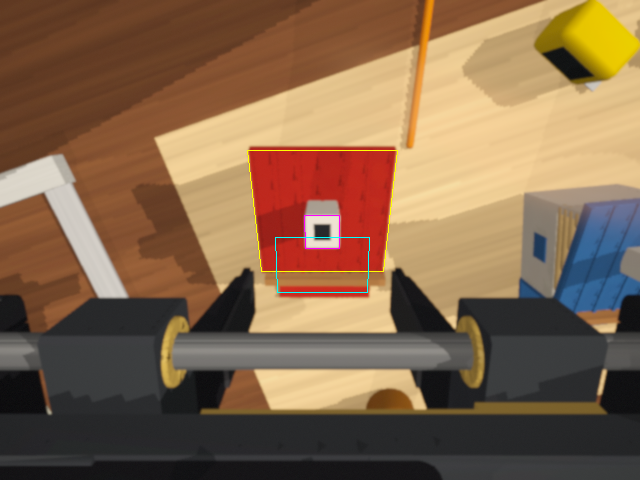

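The scene shows the red (255,150), blue (298,215) and green (478,275) roofs on their matching houses. The bottle (411,370) and jar (180,228) are still standing. The wrist view shows the red roof square and about 4 mm from the ledge (row 271).

```bash
python3 -c "
from cell import env
print(env.job_done())"
```

```text
the job is handed in; nothing more can be done
None
```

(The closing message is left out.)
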